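# Switch on the wood-burning station at its guarded toggle

### The arm

A 7-joint arm with a two-finger parallel gripper is mounted at the origin on the work surface. World frame = base frame: x ahead of the robot, y to its left, z up, the work surface at z = 0. Lengths are in m, angles in rad, forces in N, time in s.
With the tool pointing down it reaches from about 0.4 to 0.85 m from the base axis. Payload 10.4 kg.
Tool frame: the origin (TCP) lies between the finger pads; the fingertips stand 22 mm ahead of it and the grasp point (between the pads) lies 3 mm ahead of it; z points along the fingers, y is the line along which they close (so a half turn about z gives the same grasp; the last joint's range is limited). The gripper opens to 85 mm and grips with 20 to 120 N. Pads are 22 mm wide; open, the fingers measure 114 mm over their backs; the gripper's body (76 mm by 85 mm) begins 54 mm behind the grasp point. The pads swing forward as they close: fully open they stand 13 mm farther back than shut.
Start: joints at [1.103, 0.332, -0.065, 1.46, 0.022, 1.35, -0.088], TCP at [0.269, -0.564, 0.253] pointing down, gripper open.
Joint ranges: [-2.6, 2.6], [-0.5, 2.12], [-1.47, 1.34], [0.16, 2.42], [-1.27, 4.41], [0.06, 2.06], [-2.6, 2.6]. Speed limits (rad/s): [2.22, 2.22, 2.79, 2.79, 3.14, 3.14, 3.14].

### API

Orientations are given as a unit quaternion [x, y, z, w].
In Python, from workcell import manip, camera, ticket, boxes_of, outline_of gives the robot as it stands.
- The arm moves only by the tool carry_out, never from a script. Its argument "deltas" is a list of rows, each a list of 5 numbers: the shift along the tool's x, y, z as a fraction of full scale, then the turn about the tool's z as a fraction of full scale, then the opening, from -1 (shut) to 1 (fully open), so that 0 is half open. In form: [[tx, ty, tz, spin, gripper], ...]. A call has 1 to 20 rows; each row is the pose to reach, as a shift and turn from the pose commanded when the call began, along the tool's axes at that moment; what a row does not reach only later rows make up. Full scale, the value 1, is 150 mm for a shift and 30 degrees for a turn. A row lasts 1/8 s, in which the tool goes at most 62.5 mm and 10.7 degrees, less where a joint would pass 70% of its speed; a pose out of reach is approached as far as the arm can. A call with a number of a shift or a turn outside -1 to 1 is refused whole. A call with a gripper value outside its range is refused whole. The fingers move at their own pace and stop on an object; "force" is the grip in N (left out, the last holds). Time passes only in rows, so rows that repeat a pose let the fingers close. It gives the time, the measured TCP pose, the force, the opening and the grip force at its end, in the units of the state.
- manip.get_obs(): the state, without advancing time (a new reading comes with each control period).
- camera(name): name is "scene" or "top" or "wrist"; returns a dict with "img" (420x560x3 uint8, red, green, blue), "depth" (420x560 float32, m along the optical axis (not along the pixel's ray), 0 where there is no reading), "vertical_fov" (degrees; the focal length in pixels is half the picture's height over the tangent of half this angle, whatever the lens; pixels are square), "cx", "cy" (the principal point, pixels), "R" (3x3) and "t" (3): a world point X has camera coordinates R X + t. Camera axes: x right, y down, z forward; pixel columns grow to the right and rows downward; lengths in m; the calibration is good to about 2 mm. A picture is of the moment at which its call begins.
- ticket.hand_in(): hands the job in; it is judged then, once.
Trained networks look in a picture, given as the dict that the camera call returned (one of the last four; its "shot" number tells which), for a name from the list of things; names that differ only in an ending like _2 or _b are one class to them, and where a whole thing is asked for, a point or a joint stands for the part that bears it (a point fixed in the world has none). Each returns a list of dicts, best first, with "conf" (0 to 1); they miss things now and then, are a little off and sometimes report something else, mostly with a low value. They report only what shows in the picture. A call takes as long as a camera call.
- boxes_of(query, picture): "position" ([x, y, z] in m, in world coordinates, good to about 4 mm: the middle of the surface that is visible of it).
- outline_of(query, picture): "region" (420x560 bool, what is visible of it).
The state is a dict: "clock": time; "joint_pos": joint angles; "joint_velocities": joint speeds; "tau": joint torques, N m; "position": TCP position; "ee_rot": TCP orientation; "ft_force": force on the tool from outside, world axes, zero at the start; "torque": the same for the moment, N m; "grip_width": opening from 0.0 (shut) to 1.0 (fully open); "grasp_force": force on a finger pad.
Only numpy, scipy, OpenCV 4.12 (cv2) and the standard library are available. Lean on these libraries where they do the work, as an engineer would, in place of code of your own. Each camera call takes 0.05 s, during which the arm holds its last target. There are 200 camera calls.

### The job

Switch on the wood-burning station: with a fingertip lift the hinged steel guard back off its power toggle, flip the toggle away from the front edge to on, then tip the guard forward and let it drop fully shut over the toggle. Only push with the fingers, without pinching or forcing anything, and leave the heat dial, the pen and the other things on the bench as they are.

Things in the scene. Friction and masses are not known exactly. Their poses are not given: they have to be found in the camera images.
- console: Wood-burning power unit: dark steel desk box fixed to the bench, 160 mm deep (x), 240 wide (y); its black panel slopes up to the rear at 0.14 rad, 55 mm above the bench at the front edge, 76 at the rear. Origin: underside centre; x from the front (robot side) to the rear, y left, z up. Left control: guarded toggle; right: heat dial (42 mm across, 20 tall). A tray on the right flank holds the pen.
- panel_edge (a point): Point on the panel's front edge in line with the toggle (box x -80, y +55, z 55 mm). Axes as the box. Panel coordinates below: u mm up the slope from here, n mm off the panel; that is 0.99 u - 0.14 n along box x and 0.14 u + 0.99 n up.
- guard (a joint): Guard angle, rad: 0 shut, grows as it is lifted back, end stop 1.6. A 65 g folded steel hood 44 mm wide on a hinge along the box's y at its rear; shut, it spans u 5 (front skirt) to 56 (hinge), top 39 mm off the panel with a 14 mm sight slot; a finger tab is turned up at the front of its top. No spring, little friction: below about 1.1 rad it falls shut, beyond that it falls back and rests open.
- guard_tab (a point): Centre of the rounded upper edge (4 mm thick) of the guard's upturned finger tab, 44 mm wide, 2 thick, 30 tall, upright at the front of the guard's top. 52 mm ahead of and 60 above the hinge axis (axes: x to the hinge, y along it, z out of the top). Shut: 123 mm above the bench; open: 54 behind and 58 above the hinge. It lifts when pushed up and back round the hinge; a level push may bind.
- guard_top (a point): Centre of the outer face of the guard's top plate (moves with it; axes as guard_tab), 25 mm from the hinge along the guard, 31 mm above the hinge axis; the plate runs 51 mm from the hinge to the skirt. At the open stop this face looks to the rear, 25 to 31 mm behind the hinge axis (box x).
- guard_hinge (a point): Midpoint of the guard's hinge axis, fixed on the box (u 56, n 8), 71 mm above the bench. Axes as the box.
- toggle (a joint): Toggle angle, rad: 0 off, leaning 0.35 rad towards the front edge; 0.7 on, leaning 0.35 rad up-slope to the rear (from the panel's normal). It snaps over centre at 0.35 and stays at the end it was pushed to; 2 to 4 N at its tip moves it.
- toggle_tip (a point): End of the toggle's steel bat lever (moves with it; x across its swing, z along it). Lever 10 mm thick near the tip; pivot at u 30, n 8, tip 23.5 mm from the pivot. Its hard bushing, 13 mm across, stands 9 mm off the panel.
- pen: Loose wood-burning pen, 15 mm thick, about 130 mm long, lying in the tray on the box's right flank; origin under its middle.
- flask: Brass-coloured vacuum flask, 67 mm across, 222 mm tall, standing beside the box; origin at the centre of its underside.
- elephant: Standing elephant cut from 36 mm wood, 115 mm long, 100 mm tall, to the right of the box; origin on the bench under its middle.
- batten: Loose wooden batten, 150 x 22 x 14 mm, lying left of the box; origin at the centre of its underside.
- dial_mark (a point): Point on the black pointer line on top of the aluminium heat dial, 15 mm from the dial's axis (u 75, 110 mm to the right of the toggle); the dial turns about the panel's normal and is to be left as set.

How it is judged:
By the outcome, as a careful person would: the job done as asked, in the order asked, and still so for the second after the job is handed in, with the robot touching nothing.
It also fails if it takes over 48 s, if anything falls off the work surface, if the arm or the gripper's body presses on something with over 40 N, if the wrist force passes 120 N, or if a joint passes its speed limit or range.

## Working session

There is one attempt and no reset: what is moved stays moved. The work goes in short steps, Python scripts to look and compute and a tool call to move; the robot and the scene stay as the last step left them, time stands still between calls to the robot, and variables do not carry over. Pictures are saved under pics/ and viewed, at most 10 in all, crops included, and the job is handed in when it is done.

Besides the shell and the picture viewer there is one more tool, called as a command line: name --pt "numbers of a row" for each row, then --argument value for the rest. carry_out: Moves the arm, as the interface text tells. Its arguments: {"type":"object","properties":{"deltas":{"type":"array","items":{"type":"array","items":{"type":"number"}}},"force":{"type":"number"}},"required":["deltas"]}

```bash
mkdir -p pics
cat > h.py <<'E'
import numpy as np, cv2
from workcell import manip, camera, ticket, boxes_of, outline_of
def pts(p, mask):
    f=p["img"].shape[0]/2/np.tan(np.radians(p["vertical_fov"])/2)
    v,u=np.nonzero(mask&(p["depth"]>0)); d=p["depth"][v,u]
    c=np.stack([(u-p["cx"])/f*d,(v-p["cy"])/f*d,d],1)
    return (c-p["t"])@p["R"], u, v
def pix(p,X):
    f=p["img"].shape[0]/2/np.tan(np.radians(p["vertical_fov"])/2)
    c=p["R"]@np.array(X)+p["t"]; return c[0]/c[2]*f+p["cx"],c[1]/c[2]*f+p["cy"]
def save(n,*ims): cv2.imwrite("pics/"+n,cv2.cvtColor(np.vstack(ims),cv2.COLOR_RGB2BGR))
E
python3 - <<'E'
from h import *
o=manip.get_obs();print({k:np.round(v,3) for k,v in o.items()})
for n in("scene","top"):
    p=camera(n);save(n+"0.png",p["img"]);print(n,"cam",np.round(-p["R"].T@p["t"],3),p["vertical_fov"])
    for q in "console panel_edge guard guard_tab guard_top guard_hinge toggle_tip pen flask elephant batten dial_mark".split():
        print(q,[(round(b["conf"],2),np.round(b["position"],3).tolist()) for b in boxes_of(q,p)[:2]])
    np.savez(n+"0.npz",**{k:p[k] for k in("img","depth","R","t","cx","cy","vertical_fov")})
    r=outline_of("console",p)
    if r:
        X,_,_=pts(p,r[0]["region"]);print(np.round(np.percentile(X,[2,50,98],axis=0),3))
        np.save(n+"_con.npy",X)
E
```

```text
{'clock': np.float64(0.0), 'joint_pos': array([ 1.103,  0.333, -0.065,  1.461,  0.022,  1.35 , -0.088]), 'joint_velocities': array([-0.002, -0.002,  0.   , -0.001, -0.001, -0.002, -0.   ]), 'tau': array([ 1.0000e-03, -6.2545e+01,  5.0000e-02, -3.9161e+01,  1.6000e-02,
        1.0000e-02,  0.0000e+00]), 'position': array([ 0.269, -0.564,  0.253]), 'ee_rot': array([ 0.975,  0.221, -0.   , -0.001]), 'ft_force': array([ 0.061, -1.431,  0.222]), 'torque': array([0.001, 0.005, 0.035]), 'grasp_force': np.float64(0.0), 'grip_width': np.float64(0.999)}
scene cam [ 0.959 -0.616  0.614] 51.47216569176125
console [(0.67, [0.679, 0.0, 0.063])]
panel_edge [(0.7, [0.678, -0.005, 0.062])]
guard [(0.63, [0.613, 0.084, 0.101])]
guard_tab [(0.91, [0.614, 0.089, 0.096])]
guard_top [(0.57, [0.61, 0.086, 0.097])]
guard_hinge [(0.57, [0.677, -0.002, 0.064])]
toggle_tip []
pen [(0.85, [0.635, -0.108, 0.048])]
flask [(0.57, [0.737, 0.203, 0.131])]
elephant [(0.7, [0.563, -0.216, 0.074])]
batten [(0.67, [0.577, 0.293, 0.012])]
dial_mark [(0.85, [0.645, -0.031, 0.08]), (0.61, [0.616, 0.087, 0.093])]
[[ 0.573 -0.118  0.004]
 [ 0.679 -0.005  0.063]
 [ 0.809  0.129  0.101]]
top cam [0.41  0.023 1.149] 49.808532050567756
console [(0.6, [0.652, 0.028, 0.063])]
panel_edge [(0.95, [0.649, 0.023, 0.068])]
guard [(0.58, [0.615, 0.086, 0.099])]
guard_tab [(0.55, [0.618, 0.086, 0.099])]
guard_top [(0.74, [0.616, 0.09, 0.097])]
guard_hinge [(0.75, [0.652, 0.028, 0.065])]
toggle_tip []
pen [(0.55, [0.631, -0.1, 0.047])]
flask [(0.73, [0.709, 0.216, 0.172])]
elephant []
batten [(0.95, [0.576, 0.295, 0.016])]
dial_mark [(0.54, [0.637, -0.026, 0.083])]
[[ 0.568 -0.094  0.016]
 [ 0.652  0.028  0.066]
 [ 0.753  0.144  0.1  ]]
```

View pics/scene0.png

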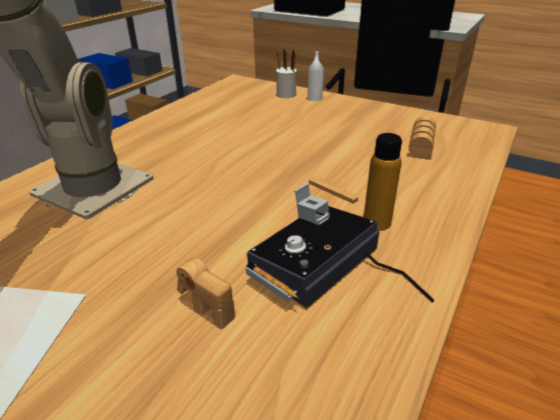

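View pics/top0.png

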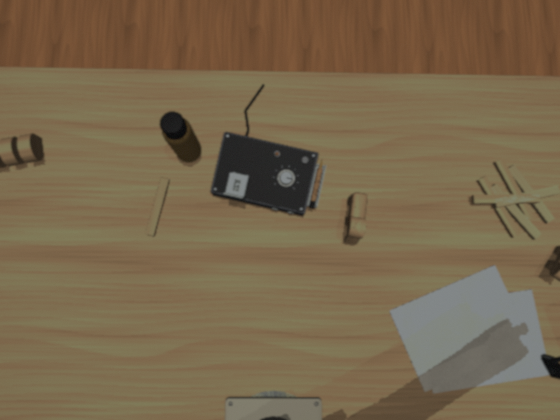

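The scene view shows the box at about (315,250), with the guard shut at (312,208), its tab to the front-left, and the dial at (295,243). In the top view the box is yawed about -0.2 rad, with its front edge running from (212,195) to (306,214) and the guard at (236,184). I'll fit the box pose next.

```bash
cat > fit.py <<'E'
from h import *
from scipy.optimize import least_squares
def load(n): return dict(np.load(n+"0.npz"))
for n in("top","scene"):
    p=load(n);X,u,v=pts(p,np.ones((420,560),bool))
    k=(abs(X[:,0]-.67)<.14)&(abs(X[:,1]-.01)<.17)&(X[:,2]>.045)&(X[:,2]<.125)
    I=p["img"].astype(int)[v,u]; 
    k&=(I.max(1)<75)|(X[:,2]>.07)
    P=X[k]
    # panel plane with known slope: z=55+0.141*(x_b+80)
    def res(q):
        x,y,a,dz=q;d=P[:,:2]-[x,y];xb=d@[np.cos(a),np.sin(a)]
        return P[:,2]-(.055+dz+np.tan(.14)*(xb+.08))
    D=P[np.abs(P[:,2]-np.median(P[:,2]))<.02]
    # outline via rectangle of panel pts near plane
    q=np.array([.66,.01,-.2,0.])
    for _ in range(5):
        r=res(q);Q=P[abs(r)<.006]
        (cx,cy),(w,h),ang=cv2.minAreaRect((Q[:,:2]*1000).astype(np.float32))
        a=np.radians(ang); 
        while a>np.pi/4:a-=np.pi/2
        while a<-np.pi/4:a+=np.pi/2
        q=np.array([cx/1e3,cy/1e3,a,q[3]+np.median(res(q)[abs(res(q))<.01])])
    print(n,"rect c",round(cx,1),round(cy,1),"size",round(w,1),round(h,1),"yaw",round(a,3),"dz",q[3],len(Q))
    R=np.array([[np.cos(a),-np.sin(a)],[np.sin(a),np.cos(a)]])
    B=(X[:,:2]-q[:2])@R
    for nm,lo,hi in(("guard top",.088,.104),("tab",.106,.13)):
        g=(X[:,2]>lo)&(X[:,2]<hi)&(abs(B[:,0]+.045)<.06)&(abs(B[:,1]-.055)<.05)
        print(nm,g.sum(),"box", np.round(np.percentile(B[g],[3,50,97],axis=0)*1e3,1).tolist(),"z",np.round(np.percentile(X[g,2],[3,50,97])*1e3,1),"world",np.round(X[g].mean(0),4))
E
python3 fit.py
```

```text
top rect c 654.0 27.8 size 239.2 152.1 yaw -0.219 dz -0.0009024506293357458 5142
guard top 326 box [[-73.0, 33.6], [-49.7, 54.1], [-26.9, 76.0]] z [ 91.8  97.9 102.6] world [0.617  0.0919 0.0977]
tab 34 box [[-83.1, 33.1], [-81.3, 53.7], [-78.9, 73.5]] z [120.7 124.4 127. ] world [0.5865 0.098  0.124 ]
scene rect c 657.2 24.7 size 241.1 149.3 yaw -0.219 dz -0.0007155313364096971 4188
guard top 347 box [[-79.6, 33.2], [-54.2, 49.7], [-28.3, 77.3]] z [ 89.2  97.3 102.4] world [0.6154 0.0877 0.0969]
tab 124 box [[-84.3, 34.2], [-81.5, 54.6], [-78.9, 76.3]] z [106.6 115.7 124.9] world [0.5894 0.0954 0.1161]
```

carry_out --pt "0.2 -0.18 -0.3 0 -1" --pt "0.6 -0.54 -0.3 0 -1" --pt "1 -0.9 -0.3 0 -1" --pt "1 -0.9 -0.3 0 -1" --pt "1 -0.9 -0.3 0 -1" --force 20

```text
clock: 2.02
position: [0.348, -0.3752, 0.299]
ee_rot: [0.975, 0.223, 0.0, 0.0]
ft_force: [-0.9, -0.8, -0.3]
grip_width: -0.002
grasp_force: 0.0
```

carry_out --pt "0.3 -0.27 0 0 -1" --pt "0.6 -0.54 0 0 -1" --pt "1 -0.9 0 0 -1" --pt "1 -0.9 0 0 -1" --pt "1 -0.9 0 0 -1"

```text
clock: 2.65
position: [0.4239, -0.1912, 0.2985]
ee_rot: [0.975, 0.221, 0.0, 0.0]
ft_force: [-0.3, -0.7, -0.4]
grip_width: -0.001
grasp_force: 0.0
```

carry_out --pt "0.3 -0.27 0 0 -1" --pt "0.6 -0.54 0 0.3 -1" --pt "0.9 -0.8 0 0.6 -1" --pt "0.9 -0.8 0 0.9 -1" --pt "0.9 -0.8 0 1 -1" --pt "0.9 -0.8 0 1 -1"

```text
clock: 3.4
position: [0.4939, -0.0271, 0.2981]
ee_rot: [0.999, -0.041, -0.0, 0.0]
ft_force: [0.3, 0.3, 0.8]
grip_width: -0.007
grasp_force: 0.0
```

carry_out --pt "0.16 -0.4 0 0.1 -1" --pt "0.16 -0.8 0 0.26 -1" --pt "0.16 -0.93 0 0.26 -1" --pt "0.16 -0.93 0 0.26 -1" --pt "0.16 -0.93 0 0.26 -1"

```text
clock: 4.03
position: [0.5291, 0.11, 0.2981]
ee_rot: [0.994, -0.108, -0.0, 0.0]
ft_force: [0.2, -1.3, -0.1]
grip_width: -0.002
grasp_force: 0.0
```

Run:
```python
from h import *
o=manip.get_obs();print(o["position"],o["ee_rot"])
p=camera("wrist");save("w1.png",p["img"])
print("cam",-p["R"].T@p["t"])
np.savez("wrist0.npz",**{k:p[k] for k in("img","depth","R","t","cx","cy","vertical_fov")})
X,u,v=pts(p,np.ones((420,560),bool))
C=np.array([.659,.0255]);a=-.219;R=np.array([[np.cos(a),-np.sin(a)],[np.sin(a),np.cos(a)]])
B=(X[:,:2]-C)@R
for nm,lo,hi in(("guard top",.088,.104),("tab",.106,.13)):
    g=(X[:,2]>lo)&(X[:,2]<hi)&(abs(B[:,0]+.045)<.06)&(abs(B[:,1]-.055)<.05)
    if g.sum():print(nm,g.sum(),np.round(np.percentile(B[g],[3,50,97],axis=0)*1e3,1).tolist(),"z",np.round(np.percentile(X[g,2],[3,50,97])*1e3,1),X[g].mean(0))
```

```text
[0.52911666 0.10996209 0.29812638] [ 9.94127220e-01 -1.08216835e-01 -5.19737338e-05  4.29793156e-04]
cam [0.60418495 0.09359961 0.41879368]
guard top 2107 [[-80.3, 35.2], [-53.9, 56.3], [-31.7, 77.1]] z [ 94.2  98.5 102.2] [0.61755478 0.09227291 0.09830072]
tab 367 [[-87.5, 35.6], [-84.7, 56.2], [-81.9, 76.7]] z [106.7 123.4 125.9] [0.58858154 0.09872538 0.11888456]
```

View pics/w1.png

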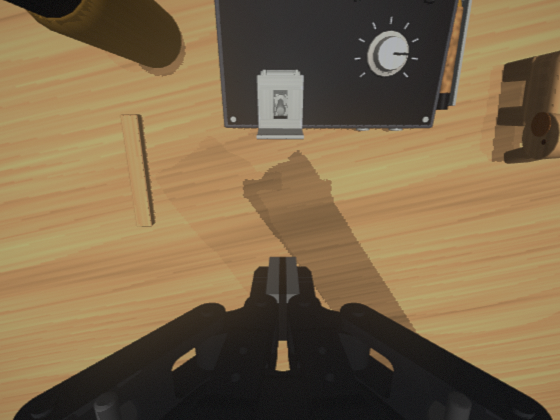

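The wrist view shows the shut guard square to the tool, spanning columns 257–303 with the tab edge at row 135, and the toggle visible in the slot at (281,103). The closed fingertips are at (283,265), in line with the guard. The measured points fit the given geometry to about 1 mm.

carry_out --pt "0.05 -0.01 0.4 0 -1" --pt "0.1 -0.01 0.8 0 -1" --pt "0.1 -0.01 1 0 -1" --pt "0.1 -0.01 1 0 -1" --pt "0.1 -0.01 1 0 -1"

```text
clock: 4.7
position: [0.5446, 0.1099, 0.15]
ee_rot: [0.994, -0.108, 0.001, -0.0]
ft_force: [0.1, 0.1, 0.2]
grip_width: -0.002
grasp_force: 0.0
```

carry_out --pt "0.09 0 0.12 0 -1" --pt "0.13 0 0.12 0 -1" --pt "0.17 0 0.12 0 -1" --pt "0.2 0 0.12 0 -1" --pt "0.23 0 0.12 0 -1" --pt "0.26 0 0.075 0 -1" --pt "0.3 0 0.035 0 -1" --pt "0.3 0 0.035 0 -1"

```text
clock: 5.7
position: [0.5885, 0.1008, 0.1438]
ee_rot: [0.994, -0.107, 0.001, -0.0]
ft_force: [0.1, 0.2, 0.4]
grip_width: 0.001
grasp_force: 0.3
```

Run:
```python
from h import *
p=camera("wrist");q=camera("scene");save("w2.png",p["img"][:260],cv2.resize(q["img"][130:270,200:440],(560,327)))
```

```text
(no output)
```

View pics/w2.png

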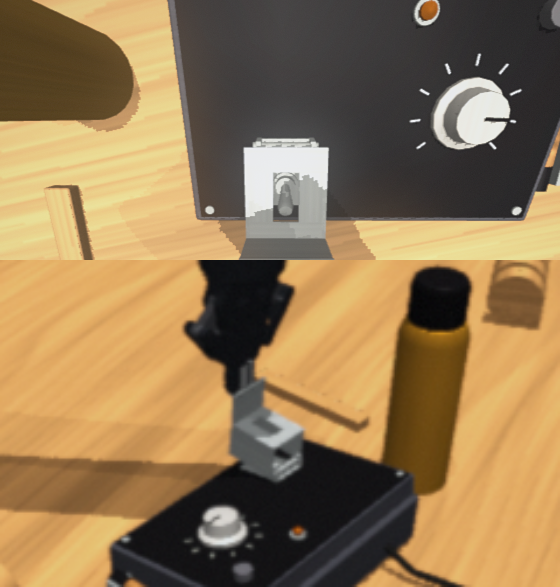

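The wrist crop shows the guard slightly lifted, with the toggle visible at (285,195). The scene crop shows the fingertip behind the tab at about (245,375). The push is free, with almost no force, so I'll go on along the arc.

carry_out --pt "0.033 0 -0.033 0 -1" --pt "0.073 0 -0.06 0 -1" --pt "0.113 0 -0.08 0 -1" --pt "0.153 0 -0.1 0 -1" --pt "0.2 0 -0.113 0 -1" --pt "0.24 0 -0.124 0 -1" --pt "0.287 0 -0.127 0 -1" --pt "0.333 0 -0.13 0 -1" --pt "0.38 0 -0.127 0 -1" --pt "0.427 0 -0.117 0 -1" --pt "0.47 0 -0.107 0 -1" --pt "0.47 0 -0.107 0 -1" --pt "0.47 0 -0.107 0 -1"

```text
clock: 7.42
position: [0.6564, 0.086, 0.1591]
ee_rot: [0.994, -0.107, -0.0, -0.0]
ft_force: [-0.4, 0.4, -0.2]
grip_width: -0.003
grasp_force: 0.0
```

Run:
```python
from h import *
p=camera("wrist");q=camera("scene");save("w3.png",p["img"][:260],cv2.resize(q["img"][130:270,200:440],(560,327)))
```

```text
(no output)
```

View pics/w3.png

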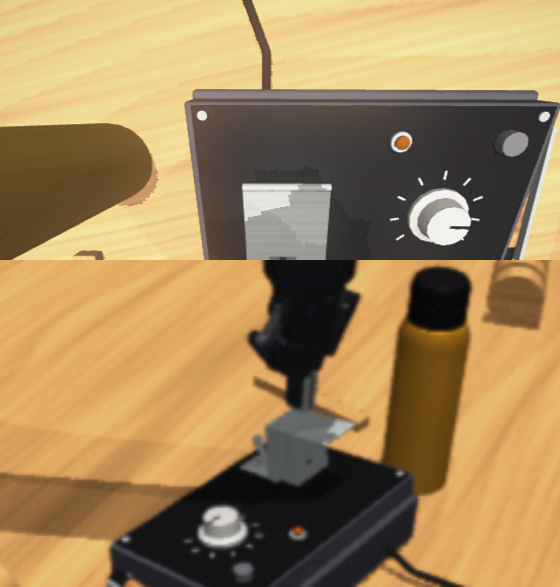

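The guard lies open: its tab is horizontal with its edge at wrist-crop row 185, and the off toggle shows in the scene crop at (258,442). Next I withdraw, come down in front of the toggle and push it.

carry_out --pt "0 0 -0.13 0 -1" --pt "-0.1 0.01 -0.13 0 -1" --pt "-0.3 0.02 -0.13 0 -1" --pt "-0.5 0.02 -0.13 0 -1" --pt "-0.5 0.02 -0.05 0 -1" --pt "-0.5 0.02 0.15 0 -1" --pt "-0.5 0.02 0.3 0 -1" --pt "-0.5 0.02 0.38 0 -1" --pt "-0.5 0.02 0.38 0 -1"

```text
clock: 8.65
position: [0.5828, 0.0988, 0.1019]
ee_rot: [0.994, -0.107, -0.0, 0.0]
ft_force: [-0.2, 0.3, 0.4]
grip_width: -0.001
grasp_force: 0.0
```

carry_out --pt "0.03 0 0 0 -1" --pt "0.06 0 0 0 -1" --pt "0.08 0 0 0 -1" --pt "0.1 0 0 0 -1" --pt "0.12 0 0 0 -1" --pt "0.14 0 0 0 -1" --pt "0.16 0 0 0 -1" --pt "0.17 0 0 0 -1" --pt "0.17 0 0 0 -1"

```text
clock: 9.78
position: [0.6077, 0.0933, 0.1021]
ee_rot: [0.994, -0.107, 0.0, 0.0]
ft_force: [-0.1, -0.2, 1.0]
grip_width: 0.001
grasp_force: 0.0
```

Run:
```python
from h import *
p=camera("wrist");q=camera("scene");save("w4.png",p["img"][:260],cv2.resize(q["img"][165:235,260:380],(560,327),interpolation=cv2.INTER_CUBIC))
```

```text
(no output)
```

View pics/w4.png

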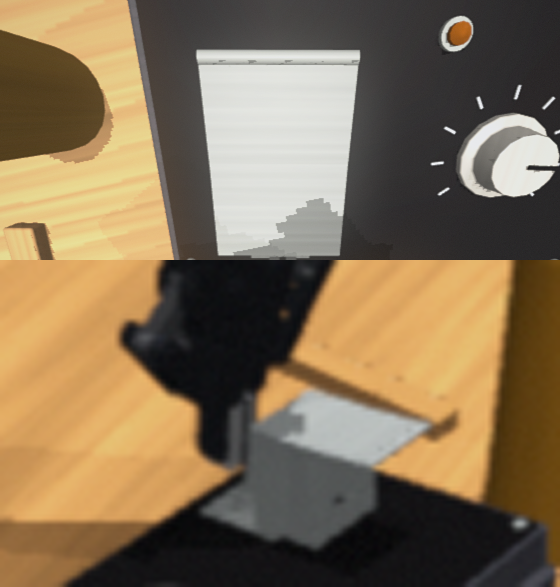

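The finger hides the toggle in both crops; the guard is still open. I'll back off to check it.

carry_out --pt "-0.15 0 0 0 -1" --pt "-0.25 0 -0.2 0 -1" --pt "-0.4 0 -0.5 0 -1" --pt "-0.5 0 -0.7 0 -1" --pt "-0.5 0 -0.7 0 -1" --pt "-0.5 0 -0.7 0 -1"

```text
clock: 10.62
position: [0.5342, 0.1091, 0.2066]
ee_rot: [0.994, -0.107, -0.0, 0.0]
ft_force: [-0.5, -1.1, -0.2]
grip_width: -0.001
grasp_force: 0.0
```

Run:
```python
from h import *
p=camera("wrist");q=camera("scene");
C=np.array([.659,.0255]);a=-.219;R=np.array([[np.cos(a),-np.sin(a)],[np.sin(a),np.cos(a)]])
def W(u,n):
    b=np.array([-.08+.99*u-.14*n,.055]);return [*(C+R@b),.055+.14*u+.99*n]
for n,d in(("wrist",p),("scene",q)):print(n,"off",pix(d,W(.022,.030)),"on",pix(d,W(.038,.030)))
for d in(p,q):
    X,u,v=pts(d,np.ones((420,560),bool));B=(X[:,:2]-C)@R
    U=.99*(B[:,0]+.08)+.14*(X[:,2]-.055);N=-.14*(B[:,0]+.08)+.99*(X[:,2]-.055)
    g=(abs(B[:,1]-.055)<.008)&(U>.012)&(U<.046)&(N>.02)&(N<.036);print(g.sum(),np.round(U[g]*1e3)[:40],np.round(N[g]*1e3)[:40])
print([(b["conf"],b["position"]) for b in boxes_of("toggle_tip",p)])
a=cv2.resize(p["img"][30:180,180:380],(560,420));b=cv2.resize(q["img"][185:235,270:350],(560,350)[::1] and (560,180))
save("w5.png",a,b)
```

```text
wrist off (np.float64(281.710978110391), np.float64(115.3812293600575)) on (np.float64(281.7685007637189), np.float64(92.28581752813547))
scene off (np.float64(308.70727694560503), np.float64(204.4603491321499)) on (np.float64(314.39359550325815), np.float64(206.36007616475877))
150 [41. 40. 40. 40. 40. 40. 40. 40. 39. 40. 39. 39. 39. 39. 39. 39. 39. 39.
 39. 39. 39. 39. 39. 39. 39. 39. 39. 39. 38. 38. 38. 38. 38. 38. 38. 38.
 38. 38. 38. 38.] [28. 29. 30. 28. 29. 28. 30. 28. 27. 30. 29. 29. 28. 29. 29. 28. 29. 28.
 30. 28. 29. 30. 29. 29. 30. 29. 30. 29. 30. 28. 28. 29. 30. 30. 30. 30.
 30. 29. 30. 26.]
5 [34. 36. 34. 38. 37.] [26. 26. 22. 24. 20.]
[(0.61, [0.6225, 0.0877, 0.0847]), (0.3, [0.6565, 0.0877, 0.1227])]
```

View pics/w5.png

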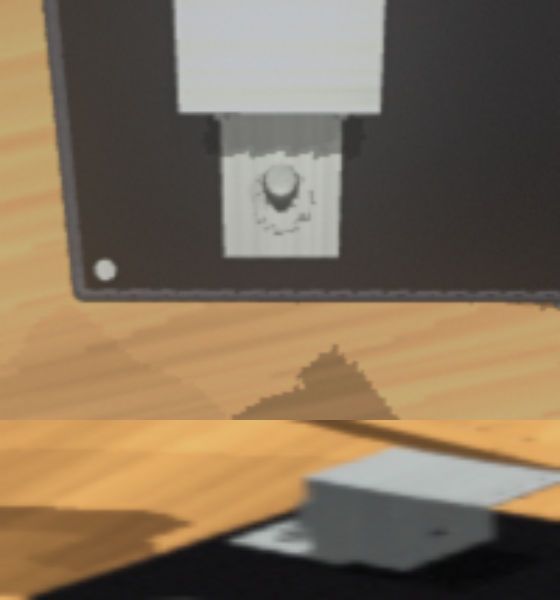

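The wrist crop shows the bat lever leaning to the rear, with its tip at (282,180) above the bushing. Depth puts the tip at u 38–40 mm, so it is on. Now I go over the open guard and down behind its tab.

carry_out --pt "0 0 -0.13 0 -1" --pt "0.25 0 -0.13 0 -1" --pt "0.6 0 -0.13 0 -1" --pt "1 0 -0.13 0 -1" --pt "1 0 -0.13 0 -1" --pt "1 0 -0.13 0 -1"

```text
clock: 11.52
position: [0.6807, 0.0781, 0.2269]
ee_rot: [0.994, -0.107, -0.0, -0.0]
ft_force: [-0.0, 0.5, 0.6]
grip_width: 0.002
grasp_force: 0.0
```

carry_out --pt "0.12 0 0 0 -1" --pt "0.24 0 0 0 -1" --pt "0.24 0 0 0 -1" --pt "0.24 0 0.2 0 -1" --pt "0.24 0 0.4 0 -1" --pt "0.24 0 0.5 0 -1" --pt "0.24 0 0.57 0 -1" --pt "0.24 0 0.57 0 -1"

```text
clock: 12.52
position: [0.7158, 0.0699, 0.1413]
ee_rot: [0.994, -0.107, -0.0, 0.0]
ft_force: [-0.2, 1.2, 0.5]
grip_width: 0.0
grasp_force: 0.0
```

carry_out --pt "-0.04 0 0 0 -1" --pt "-0.07 0 0 0 -1" --pt "-0.1 0 -0.01 0 -1" --pt "-0.13 0 -0.02 0 -1" --pt "-0.16 0 -0.035 0 -1" --pt "-0.19 0 -0.05 0 -1" --pt "-0.22 0 -0.06 0 -1" --pt "-0.25 0 -0.07 0 -1" --pt "-0.28 0 -0.07 0 -1" --pt "-0.31 0 -0.07 0 -1" --pt "-0.34 0 -0.07 0 -1" --pt "-0.34 0 -0.07 0 -1" --pt "-0.34 0 -0.07 0 -1" --pt "-0.34 0 -0.07 0 -1"

```text
clock: 14.28
position: [0.6663, 0.0806, 0.1516]
ee_rot: [0.994, -0.107, 0.0, 0.0]
ft_force: [0.1, 0.3, 0.4]
grip_width: 0.002
grasp_force: 0.0
```

Run:
```python
from h import *
p=camera("wrist");q=camera("scene");save("w6.png",p["img"][:260],cv2.resize(q["img"][130:270,200:440],(560,327)))
```

```text
(no output)
```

View pics/w6.png

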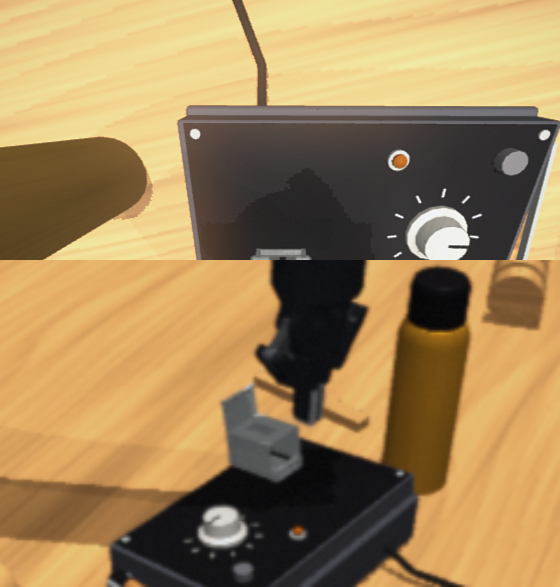

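The scene crop shows the guard dropped shut, with its tab upright at (240,405) and the finger clear behind it. I'll rise, back off and check it.

carry_out --pt "0 0 -0.3 0 -1" --pt "0 0 -0.7 0 -1" --pt "-0.3 0 -0.95 0 -1" --pt "-0.6 0 -0.95 0 -1" --pt "-0.9 0 -0.95 0 -1" --pt "-0.9 0 -0.95 0 -1" --pt "-0.9 0 -0.95 0 -1"

```text
clock: 15.25
position: [0.5348, 0.1089, 0.2944]
ee_rot: [0.994, -0.108, 0.001, 0.0]
ft_force: [1.3, -0.7, 0.1]
grip_width: 0.0
grasp_force: 0.0
```

Run:
```python
from h import *
p=camera("wrist");t=camera("top")
C=np.array([.659,.0255]);a=-.219;R=np.array([[np.cos(a),-np.sin(a)],[np.sin(a),np.cos(a)]])
X,u,v=pts(p,np.ones((420,560),bool));B=(X[:,:2]-C)@R
for nm,lo,hi in(("guard top",.088,.104),("tab",.106,.13)):
    g=(X[:,2]>lo)&(X[:,2]<hi)&(abs(B[:,0]+.045)<.06)&(abs(B[:,1]-.055)<.05)
    print(nm,g.sum(),np.round(np.percentile(B[g],[3,50,97],axis=0)*1e3,1).tolist(),"z",np.round(np.percentile(X[g,2],[3,50,97])*1e3,1))
U=.99*(B[:,0]+.08)+.14*(X[:,2]-.055);N=-.14*(B[:,0]+.08)+.99*(X[:,2]-.055)
g=(abs(B[:,1]-.056)<.006)&(U>.012)&(U<.05)&(N>.022)&(N<.034);print("lever tip u,n",g.sum(),np.percentile(U[g],[5,50,95]) if g.any() else 0)
for q in("pen","batten","flask","dial_mark"):print(q,[np.round(b["position"],3) for b in boxes_of(q,t)[:1]])
save("w7.png",cv2.resize(p["img"][30:230,180:460],(784,560)))
```

```text
guard top 2130 [[-80.1, 35.4], [-53.6, 55.8], [-32.2, 77.0]] z [ 93.6  98.2 102. ]
tab 387 [[-87.7, 35.5], [-84.5, 56.6], [-82.2, 77.0]] z [107.8 122.8 125.8]
lever tip u,n 79 [0.03195489 0.0358874  0.03966351]
pen [array([ 0.63 , -0.104,  0.045])]
batten [array([0.544, 0.302, 0.012])]
flask [array([0.726, 0.222, 0.22 ])]
dial_mark [array([ 0.636, -0.029,  0.084])]
```

View pics/w7.png

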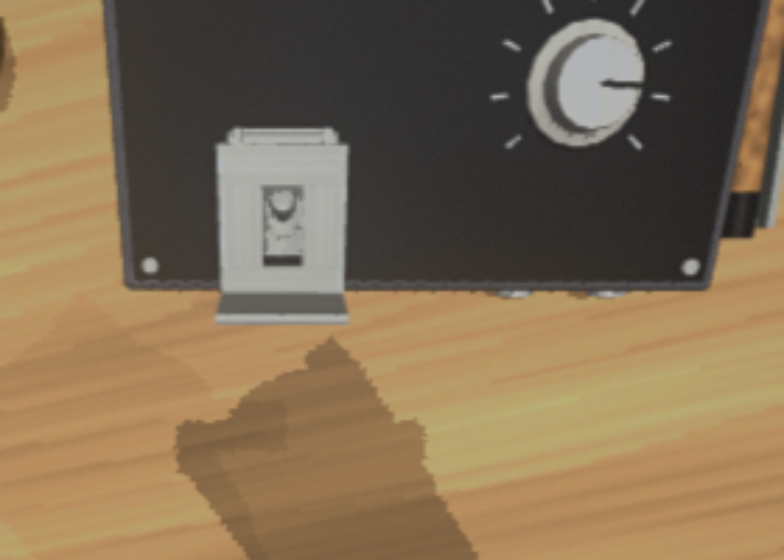

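The guard is shut in exactly its starting pose. The lever tip shows at the rear of the slot at (283,205), so it is on, and the dial pointer is unchanged at (620,83). The batten's shifted reading is most likely the arm partly hiding it from the top camera, since nothing went near it.

```bash
python3 -c "
from h import *
print(ticket.hand_in())"
```

```text
the job is handed in; nothing more can be done
None
```

The station is switched on: I lifted the guard, flipped the toggle to on and dropped the guard fully shut over it, touching nothing else as far as I could see, and handed the job in at about 15 s.

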